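Level the filling shelf and hold its foot down

TASK

Swing the yellow lamp arm off the red levelling knob, out to its stop. Then press the knob of the filling shelf's foot fully down, turn it until the orange ball of the ball level rests centred between the two black marks, and finish still holding the knob pressed down with the ball centred. Leave the decanter, jars, spatula and cup where they are.

Things in the scene. Friction and masses are not known exactly. Their poses are not given: they have to be found in the camera images.
- lamp_pin (a point): black upright pin, the handle on the head of a yellow lamp arm: 14 mm thick, standing 56 mm above the flat lamp head (68 mm across, 22 mm thick, top 194 mm above the bench). The point is on the pin's axis, 31 mm above the head, 25 mm below the pin's tip. At the start the head hangs over the red knob, about 50 mm above it.
- lamp_axis (a point): point on the upright hinge axis of the lamp arm (z up), on a fixed post 22 mm thick, at the arm's height of 192 mm; the pin is 184 mm from this axis. The post does not turn.
- lamp (a joint): swing of the lamp arm in rad, about 0 over the knob, growing counter-clockwise seen from above (the head then moves towards the robot and to its right) to the stop at 1.35. It stays where it is left; a push of 1 to 2 N at the pin moves it.
- knob_grip (a point): centre, on the axis, of the upright red round knob of the shelf's levelling foot: 36 mm diameter, 30 mm tall, the point half-way up, 107 mm above the bench at the start. Directly under the knob is a steel disc, 84 mm diameter, 6 mm thick, its top 15 mm below this point; it turns and sinks with the knob, and fingertips may bear on it.
- foot (a joint): how far the sprung frame that carries the knob is pressed down at the knob's end, in rad: 0 up, 0.024 fully down on its stop, by which the knob has sunk 3.7 mm (and leans by under 2 degrees). About 4 N down on the knob starts it and 9 N holds it fully down. It springs up when released.
- level_mid (a point): middle of the ball level, an open white trough 180 mm long and 42 mm wide along the aluminium shelf's edge, with two black cross marks 36 mm apart inside; the point is where the ball's centre is when centred. Its y axis runs along the trough, away from the knob's end; z is normal to the shelf, which rocks with the knob. The knob's axis is at y = -155 mm, x = -64 mm of it.
- ball (a point): centre of the orange ball, 24 mm diameter, in the curved trough. It rolls to the lower side, is damped and needs about 1.5 s to come to rest. At the start it is up to 68 mm off the middle, on either side. Pressing the foot fully down moves it 17 mm towards the knob.
- decanter_mid (a point): squat clear glass decanter with a cork stopper, 110 mm across and 132 mm tall; the point is at its centre. Bystander.
- jar0_mid (a point): empty amber glass vent jar, 52 mm across, 75 mm tall; the point is at its centre. Bystander.
- jar1_mid (a point): second amber jar, the same; the point is at its centre. Bystander.
- jar2_mid (a point): third amber jar, the same; the point is at its centre. Bystander.
- spatula_grip (a point): white plastic spatula lying flat, 240 mm long; the point is on its handle. Bystander.
- cup_mid (a point): stainless measuring cup with a side handle, 72 mm across, 70 mm tall; the point is at its centre. Bystander.
- knob: the red knob with its disc (same piece as knob_grip); origin on its upright axis (within 2 degrees), 107 mm below knob_grip. Clockwise seen from above moves the ball away from the knob (+y of level_mid) by 39 mm per rad, counter-clockwise brings it nearer. Friction 0.06 N m; it stays where left and can turn far enough either way from any start, pressed or not.

How it is judged:
On the way, in this order (a step that is already met when the one before it is completed fails the run):
1. the lamp arm is swung off the knob, out to its stop (value of joint lamp above 1.1 rad), for 0.2 s.
2. the knob is pressed down by the gripper (value of joint foot above 0.017 rad and contact force between the fingers and knob above 3 N), for 0.2 s.
At the end, for the whole second after the job is handed in: The program finishes holding: the fingers press the knob with more than 3 N, the foot is down by more than 0.017 of its 0.024 rad, the ball is within 6 mm of the middle of the level, and the lamp arm stays swung out beyond 1.1 rad, all through the last second (all of step 2 and value of joint lamp above 1.1 rad and y of ball in the frame of level_mid between -0.006 and 0.006 m); the arm keeps its last pose, push and grip.
It fails at once if a bystander is moved by more than 20 mm (distance of any of decanter_mid, jar0_mid, jar1_mid, jar2_mid, spatula_grip, cup_mid from where it was at the start of the episode above 0.02 m).
It also fails if it takes over 61 s, if anything falls off the work surface, if the arm or the gripper's body presses on something with over 40 N, if the wrist force passes 120 N, or if a joint passes its speed limit or range.

ROBOT

A 6-joint arm with a two-finger parallel gripper is mounted at the origin on the work surface. World frame = base frame: x ahead of the robot, y to its left, z up, the work surface at z = 0. Lengths are in m, angles in rad, forces in N, time in s.
With the tool pointing down it reaches from about 0.275 to 0.975 m from the base axis. Payload 8.4 kg.
Tool frame: the origin (TCP) lies at the very end of the fingers, on their centre line; the grasp point (between the pads) lies 19 mm behind it (manip.grip_depth is the distance from the TCP to the grasp point, in m); z points along the fingers, y is the line along which they close (so a half turn about z gives the same grasp; the last joint's range is limited). The gripper opens to 92 mm and grips with 3 to 60 N. Pads are 20 mm wide; open, the fingers measure 128 mm over their backs; the gripper's body (75 mm by 189 mm) begins 69 mm behind the grasp point.
Start: joints at [-1.157, 0.353, 1.633, -0, 1.155, -0.002], TCP at [0.252, -0.572, 0.179] pointing down, gripper open.
Joint ranges: [-2.63, 2.63], [-0.92, 2.1], [0.06, 2.66], [-1.3, 4.44], [0, 2.69], [-3.02, 3.02]. Speed limits (rad/s): [2.22, 2.22, 2.79, 3.14, 3.14, 3.14].

INTERFACE

Orientations are given as a unit quaternion [x, y, z, w].
In Python, from station import manip gives the robot as it stands.
- The arm moves only by the tool step_arm, never from a script. Its argument "commands" is text: rows parted by semicolons, each of 5 numbers parted by spaces: the shift along the world's x, y, z in units of 40 mm (1.0 is 40 mm), then the turn about the world's z in units of 6 degrees (1.0 is 6 degrees), then the closure, from -1 (fully open) to 1 (shut). A call has 1 to 5 rows; each row is the pose to reach, as a shift and turn from the pose commanded when the call began; what a row does not reach only later rows make up. A row lasts 1/12 s, in which the tool goes at most 41.7 mm and 7.16 degrees, less where a joint would pass 70% of its speed; a pose out of reach is approached as far as the arm can. A call with a gripper value outside its range is refused whole. The fingers move at their own pace and stop on an object; the grip force is fixed at half the most. Time passes only in rows, so rows that repeat a pose let the fingers close. It gives the time, the measured TCP pose, the force, the opening and the grip force at its end, in the units of the state.
- manip.read_state(): the state, without advancing time (a new reading comes with each control period).
- manip.snapshot(name): name is "side" or "top" or "wrist"; returns the picture (480x640x3 uint8, blue, green, red); there is no depth.
- manip.camera_params(name): a dict with "mtx" (3x3 intrinsics, pixels), "cam_to_world" (4x4, takes a point from camera to world coordinates); the wrist camera has in their place "hand_eye" (4x4, takes a point from camera to tool coordinates, whose origin is the TCP and whose axes are the flange's). Camera axes: x right, y down, z forward; pixel columns grow to the right and rows downward; lengths in m; the calibration is good to about 2 mm. A picture is of the moment at which its call begins: read the wrist's pose just before it. camera_params takes no time and is no camera call.
- manip.finish_job(): hands the job in; it is judged then, once.
The state is a dict: "time_s": time; "joints": joint angles; "dq": joint speeds; "tau": joint torques, N m; "tool_pos": TCP position; "tcp_rot": TCP orientation; "contact_force": force on the tool from outside, world axes, zero at the start; "torque": the same for the moment, N m; "gripper_width": opening from 0.0 (shut) to 1.0 (fully open); "finger_force": force on a finger pad.
Only numpy, scipy, OpenCV 4.12 (cv2) and the standard library are available. Lean on these libraries where they do the work, as an engineer would, in place of code of your own. Each camera call takes 0.05 s, during which the arm holds its last target. There are 200 camera calls.

## Working session

There is one attempt and no reset: what is moved stays moved. The work goes in short steps, Python scripts to look and compute and a tool call to move; the robot and the scene stay as the last step left them, time stands still between calls to the robot, and variables do not carry over. Pictures are saved under pics/ and viewed, at most 10 in all, crops included, and the job is handed in when it is done.

Besides the shell and the picture viewer there is one more tool, called after "Call:" by a JSON object that holds its "name" and its "arguments", one argument or row to a line. step_arm: Moves the arm, as the interface text tells. Its arguments: {"type":"object","properties":{"commands":{"type":"string"}},"required":["commands"]}

```bash
mkdir -p pics; python3 - <<'E'
from station import manip
import cv2,numpy as np
for n in("side","top"):
    cv2.imwrite(f"pics/{n}0.png",manip.snapshot(n)); p=manip.camera_params(n); print(n,p["mtx"],p["cam_to_world"])
print(manip.camera_params("wrist")); print(manip.read_state())
E
```

```text
side [[550.60216665   0.         330.90117659]
 [  0.         550.60216665 235.84230216]
 [  0.           0.           1.        ]] [[-0.79765762 -0.36418055  0.48074405 -0.02145245]
 [-0.60293046  0.50098864 -0.62087458  0.77049459]
 [-0.01473686 -0.78510057 -0.61919295  0.95671241]
 [ 0.          0.          0.          1.        ]]
top [[458.0092495    0.         319.70916403]
 [  0.         458.0092495  234.32712921]
 [  0.           0.           1.        ]] [[-5.55262497e-03 -9.85562580e-01  1.69220477e-01  3.82294832e-01]
 [-9.99983134e-01  5.76072389e-03  7.38814672e-04  8.90403475e-03]
 [-1.70298054e-03 -1.69213520e-01 -9.85577944e-01  1.15571191e+00]
 [ 0.00000000e+00  0.00000000e+00  0.00000000e+00  1.00000000e+00]]
{'mtx': array([[346.08695862,   0.        , 317.99233416],
       [  0.        , 346.08695862, 235.61860289],
       [  0.        ,   0.        ,   1.        ]]), 'hand_eye': array([[ 1.04119512e-03, -9.69403137e-01, -2.45471940e-01,
         6.92737426e-02],
       [ 9.99999446e-01,  9.71709187e-04,  4.04187172e-04,
        -3.38429403e-04],
       [-1.5329297
[... 151 characters left out ...]
)}
{'time_s': 0.1, 'joints': array([-1.15742155e+00,  3.53576014e-01,  1.63404119e+00, -6.90635040e-06,
        1.15519477e+00, -2.39605772e-03]), 'dq': array([-0.00180818, -0.00130946, -0.00084601, -0.00087207,  0.00103946,
       -0.00084436]), 'tau': array([-4.51283386e-04, -5.94904053e+01, -3.34932518e+01,  6.98907673e-02,
        1.83699169e-02, -2.41883885e-05]), 'tool_pos': array([ 0.25224235, -0.57131529,  0.17824853]), 'tcp_rot': array([ 9.78469063e-01,  2.06392636e-01, -1.27490910e-04, -5.96189800e-04]), 'contact_force': array([-0.78767074,  0.53333661, -0.33920086]), 'torque': array([ 0.01860054, -0.00821092,  0.05279434]), 'finger_force': 0.0, 'gripper_width': 1.0016437265389018}
```

View pics/side0.png

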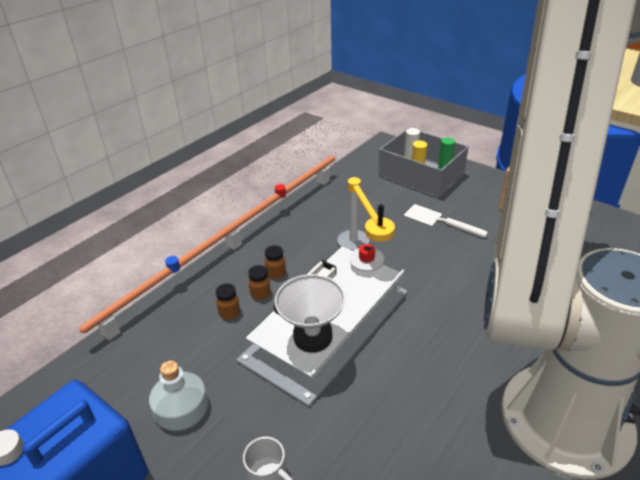

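View pics/top0.png

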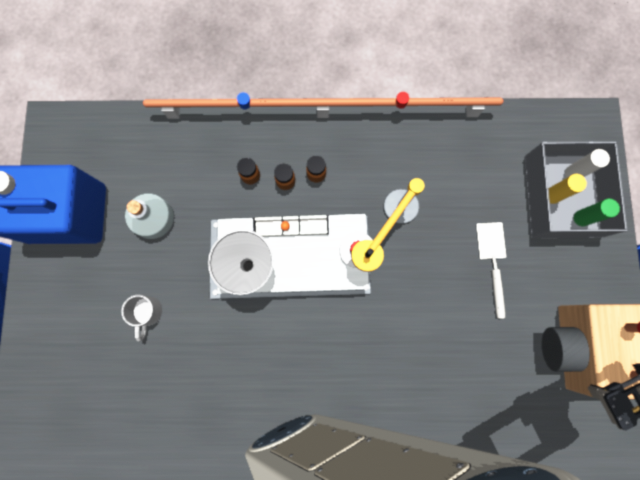

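The side view shows the lamp head at (380,230) with its pin tip at about (381,207), and the red knob at (367,253). In the top view the lamp head is at (368,255), the hinge at (417,186), the trough spans columns 255–328 at row 226, and the ball is at (285,226).

```bash
cat > h.py <<'E'
from station import manip
import cv2,numpy as np
def ray(n,uv,st=None):
    p=manip.camera_params(n)
    if n=="wrist":
        from scipy.spatial.transform import Rotation as R
        T=np.eye(4);T[:3,:3]=R.from_quat(st["tcp_rot"]).as_matrix();T[:3,3]=st["tool_pos"];T=T@p["hand_eye"]
    else: T=p["cam_to_world"]
    d=cv2.undistortPoints(np.float64([[uv]]),p["mtx"],None)[0,0]
    return T[:3,3],T[:3,:3]@np.r_[d,1]
def plane(n,uv,z,st=None):
    o,d=ray(n,uv,st); return o+d*(z-o[2])/d[2]
def blobs(img,lo,hi,amin=15):
    m=cv2.inRange(cv2.cvtColor(img,cv2.COLOR_BGR2HSV),lo,hi)
    k,_,s,c=cv2.connectedComponentsWithStats(m)
    return [(c[i].round(1),s[i]) for i in range(1,k) if s[i,4]>=amin]
E
python3 - <<'E'
from h import *
t=cv2.imread("pics/top0.png");s=cv2.imread("pics/side0.png")
Y=((22,150,100),(32,255,255));O=((5,180,100),(16,255,255));Rd=((0,180,80),(4,255,255))
for n,i in(("top",t),("side",s)):
    for nm,c in(("Y",Y),("O",O),("R",Rd)): print(n,nm,[(list(map(float,a)),b.tolist()) for a,b in blobs(i,*c)])
print("head",plane("top",(368,255),.194),"hinge",plane("top",(417,186),.198))
print("side head",plane("side",(380,229),.194),"knobtop",plane("side",(367,249),.122))
for uv in((255,226),(328,226),(285,226)): print(plane("top",uv,.1))
cv2.imwrite("pics/c0.png",cv2.resize(t[150:310,200:440],None,fx=3.3,fy=3.3,interpolation=cv2.INTER_CUBIC))
E
```

```text
top Y [([560.8, 190.9], [550, 177, 28, 26, 350]), ([409.1, 194.3], [399, 184, 21, 22, 55]), ([378.8, 239.0], [363, 208, 41, 56, 162])]
top O [([285.2, 227.1], [282, 224, 7, 6, 16])]
top R [([401.6, 100.7], [397, 94, 10, 13, 84]), ([638.2, 326.9], [637, 324, 3, 7, 18])]
side Y [([419.4, 150.4], [413, 141, 14, 21, 243]), ([372.1, 213.5], [348, 178, 46, 57, 573])]
side O [([635.3, 45.7], [628, 42, 12, 7, 45])]
side R [([280.3, 189.9], [276, 185, 9, 12, 84]), ([366.4, 253.3], [360, 245, 14, 17, 173])]
head [ 0.50248551 -0.09220086  0.194     ] hinge [ 0.6514132  -0.20110786  0.198     ]
side head [ 0.49573056 -0.07977792  0.194     ] knobtop [ 0.52691966 -0.07664399  0.122     ]
[0.58427092 0.16143133 0.1       ]
[ 0.5832642  -0.00986447  0.1       ]
[0.58385713 0.09102434 0.1       ]
```

View pics/c0.png

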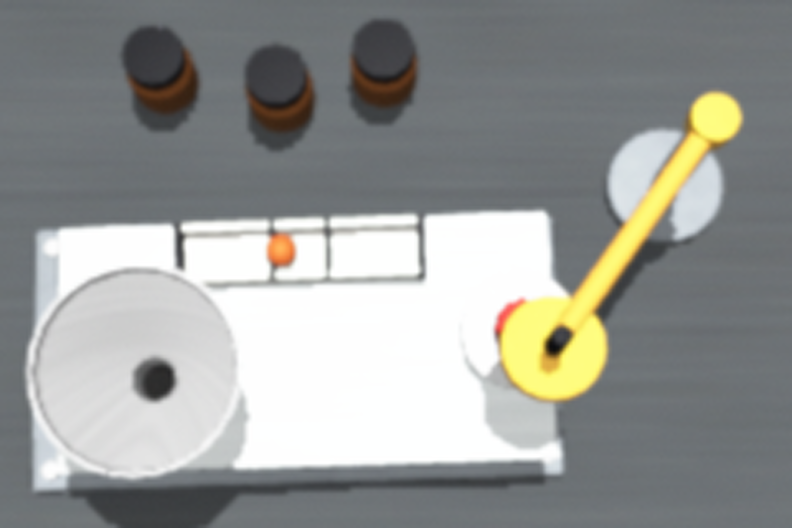

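The ball sits on the left mark (about 12 mm on the +y side), and the lamp head is at about (0.50,-0.09). The hinge comes out 185 mm from the head, which matches the spec. I'll move above the pin now.

Call:
{"name": "step_arm", "arguments": {
  "commands": "0 0 1 0 -1;0 0 2 -1 -1;0 0 3 -2 -1;0.4 0.8 3 -3 -1;0.8 1.6 3 -4 -1"
}}

```text
time_s: 0.52
tool_pos: [0.2848, -0.5092, 0.3013]
tcp_rot: [1.0, -0.005, 0.001, 0.002]
contact_force: [0.3, 0.9, -0.2]
gripper_width: 1.001
finger_force: 0.0
```

Call:
{"name": "step_arm", "arguments": {
  "commands": "0.4 0.85 0 0 -1;0.8 1.7 0 0 -1;1.2 2.55 0 0 -1;1.6 3.4 0 0 -1;2 4.2 0 0 -1"
}}

```text
time_s: 0.93
tool_pos: [0.3646, -0.3377, 0.2987]
tcp_rot: [1.0, -0.002, -0.0, -0.0]
contact_force: [1.4, -0.2, 0.0]
gripper_width: 1.001
finger_force: 0.0
```

Call:
{"name": "step_arm", "arguments": {
  "commands": "0.4 0.85 0 0 -1;0.8 1.7 0 0 -1;1.2 2.55 0 0 -1;1.6 3.4 0 0 -1;2 4.2 0 0 -1"
}}

```text
time_s: 1.35
tool_pos: [0.4446, -0.1698, 0.2988]
tcp_rot: [1.0, -0.002, -0.0, -0.0]
contact_force: [0.9, -0.4, 0.2]
gripper_width: 1.001
finger_force: 0.0
```

Call:
{"name": "step_arm", "arguments": {
  "commands": "0.4 0.7 0 0 -1;0.8 1.4 0 0 -1;1.2 1.9 0 0 -1;1.3 1.9 0 0 -1;1.3 1.9 0 0 -1"
}}

```text
time_s: 1.77
tool_pos: [0.497, -0.095, 0.2984]
tcp_rot: [1.0, -0.0, -0.0, 0.0]
contact_force: [-0.0, -0.5, -0.4]
gripper_width: 1.002
finger_force: 0.0
```

```bash
python3 - <<'E'
from h import *
st=manip.read_state();i=manip.snapshot("wrist");cv2.imwrite("pics/w1.png",i)
np.save("w1.npy",[*st["tool_pos"],*st["tcp_rot"]]);print(st["time_s"],st["tool_pos"],st["tcp_rot"],st["contact_force"])
E
```

```text
1.7667 [ 0.49699167 -0.09496073  0.29841108] [ 9.99999895e-01 -2.45423154e-04 -3.86094267e-04  2.10939912e-05] [-0.03085118 -0.49729821 -0.3661759 ]
```

View pics/w1.png

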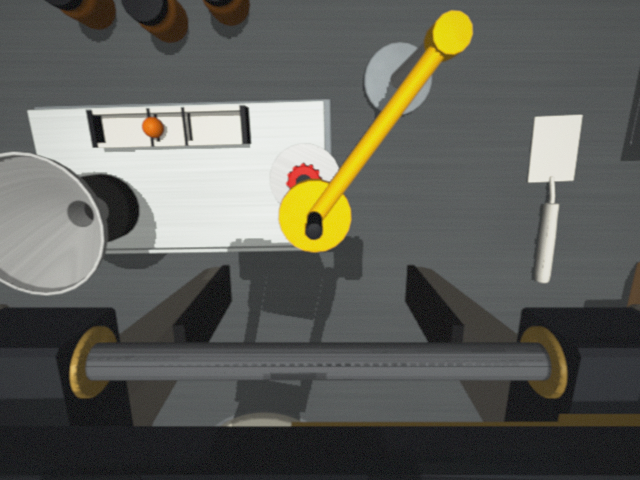

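The wrist view shows the pin tip at (314,229), the head centre at (315,216), the hinge at (453,33), the red knob at about (303,178), the ball at (152,127), and the marks at columns 152 and 185.

```bash
python3 - <<'E'
from h import *
a=np.load("w1.npy");st=dict(tool_pos=a[:3],tcp_rot=a[3:])
for n,uv,z in(("tip",(314,230),.25),("head",(315,216),.194),("hinge",(453,33),.198),("disc",(306,178),.092),("ball",(152,127),.115),("m1",(152,126),.105),("m2",(185,124),.105)): print(n,plane("wrist",uv,z,st).round(4))
E
```

```text
tip [ 0.5058 -0.0915  0.25  ]
head [ 0.5057 -0.0918  0.194 ]
hinge [ 0.6549 -0.2021  0.198 ]
disc [ 0.5316 -0.0804  0.092 ]
ball [0.5878 0.0843 0.115 ]
m1 [0.5894 0.0887 0.105 ]
m2 [0.5915 0.0521 0.105 ]
```

Call:
{"name": "step_arm", "arguments": {
  "commands": "0.2 0.09 -0.7 0 -1;0.2 0.09 -1.4 0 -1;0.2 0.09 -2.1 0 -1;0.2 0.09 -2.1 0 0.3;0.2 0.09 -2.1 0 0.6"
}}

```text
time_s: 2.23
tool_pos: [0.5029, -0.093, 0.2143]
tcp_rot: [1.0, -0.002, -0.002, -0.0]
contact_force: [0.5, 0.4, 0.4]
gripper_width: 0.879
finger_force: 0.0
```

Call:
{"name": "step_arm", "arguments": {
  "commands": "0 0 0 0 0.6;0 0 0 0 0.6;0 0 0 0 0.6;0 0 0 0 0.6;0 0 0 0 0.6"
}}

```text
time_s: 2.65
tool_pos: [0.5048, -0.0923, 0.2157]
tcp_rot: [1.0, -0.002, 0.001, 0.0]
contact_force: [0.7, 0.1, 0.7]
gripper_width: 0.515
finger_force: 0.0
```

Call:
{"name": "step_arm", "arguments": {
  "commands": "0 0 0 0 0.6;0 0 0 0 0.6;0 0 0 0 0.6;0 0 0 0 0.6;0 0 0 0 0.6"
}}

```text
time_s: 3.07
tool_pos: [0.5044, -0.0921, 0.2148]
tcp_rot: [1.0, -0.001, -0.0, -0.0]
contact_force: [-0.8, -0.5, -0.2]
gripper_width: 0.201
finger_force: 0.0
```

Call:
{"name": "step_arm", "arguments": {
  "commands": "-0.1 -0.2 0 0 0.6;-0.26 -0.41 0 0 0.6;-0.49 -0.84 0 1 0.6;-0.66 -1.29 0 1 0.6;-0.79 -1.76 0 1 0.6"
}}

```text
time_s: 3.48
tool_pos: [0.4715, -0.1637, 0.2149]
tcp_rot: [0.999, 0.051, -0.0, 0.0]
contact_force: [-0.2, -0.1, 0.9]
gripper_width: 0.202
finger_force: 0.0
```

Call:
{"name": "step_arm", "arguments": {
  "commands": "-0.08 -0.47 0 1 0.6;-0.11 -0.96 0 2 0.6;-0.09 -1.44 0 3 0.6;-0.02 -1.92 0 3 0.6;0.11 -2.39 0 4 0.6"
}}

```text
time_s: 3.9
tool_pos: [0.476, -0.2599, 0.215]
tcp_rot: [0.967, 0.257, -0.0, 0.0]
contact_force: [-0.2, -0.2, 0.9]
gripper_width: 0.199
finger_force: 0.0
```

Call:
{"name": "step_arm", "arguments": {
  "commands": "0.17 -0.45 0 1 0.6;0.38 -0.88 0 1 0.6;0.64 -1.29 0 1 0.6;0.74 -1.42 0 1 0.6;0.74 -1.42 0 1 0.6"
}}

```text
time_s: 4.32
tool_pos: [0.5066, -0.3163, 0.2145]
tcp_rot: [0.952, 0.307, -0.0, -0.0]
contact_force: [-0.3, 0.5, -0.1]
gripper_width: 0.197
finger_force: 0.0
```

```bash
python3 - <<'E'
from h import *
t=manip.snapshot("top");cv2.imwrite("pics/t2.png",cv2.resize(t[150:390,200:520],None,fx=2.5,fy=2.5,interpolation=cv2.INTER_CUBIC))
E
```

```text
(no output)
```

View pics/t2.png

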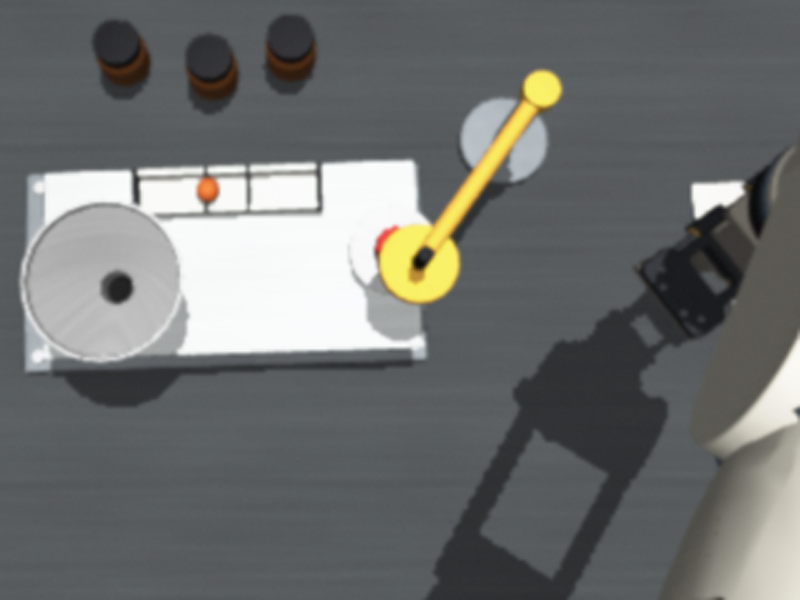

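The lamp hasn't moved: its head is still at the original pixel and the gripper passed without touching the pin. I'll triangulate the pin across views and take a closer look from the side.

```bash
cat >> h.py <<'E'
def tri(rs):
    A=np.zeros((3,3));b=np.zeros(3)
    for o,d in rs:
        d=d/np.linalg.norm(d);P=np.eye(3)-np.outer(d,d);A+=P;b+=P@o
    x=np.linalg.solve(A,b)
    return x.round(4),[round(float(np.linalg.norm(np.cross(x-o,d/np.linalg.norm(d)))),4) for o,d in rs]
E
python3 - <<'E'
from h import *
a=np.load("w1.npy");st=dict(tool_pos=a[:3],tcp_rot=a[3:])
w=cv2.imread("pics/w1.png");t=cv2.imread("pics/top0.png");s=manip.snapshot("side");cv2.imwrite("pics/s2.png",s)
z=lambda i,x,y,f,ww,hh:cv2.resize(i[y:y+hh,x:x+ww],(ww*f,hh*f),interpolation=cv2.INTER_CUBIC)
A=z(s,330,165,8,100,75)   # 800x600
B=z(t,340,230,6,66,50);C=z(w,280,185,4,100,75)
out=np.zeros((600,800,3),np.uint8);out[:300,:400]=cv2.resize(A,(400,300));out[:300,400:796]=B;out[300:,:400]=C
out[300:,400:]=cv2.resize(s[130:330,330:597],(400,300))
cv2.imwrite("pics/m2.png",out)
E
```

```text
(no output)
```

View pics/m2.png

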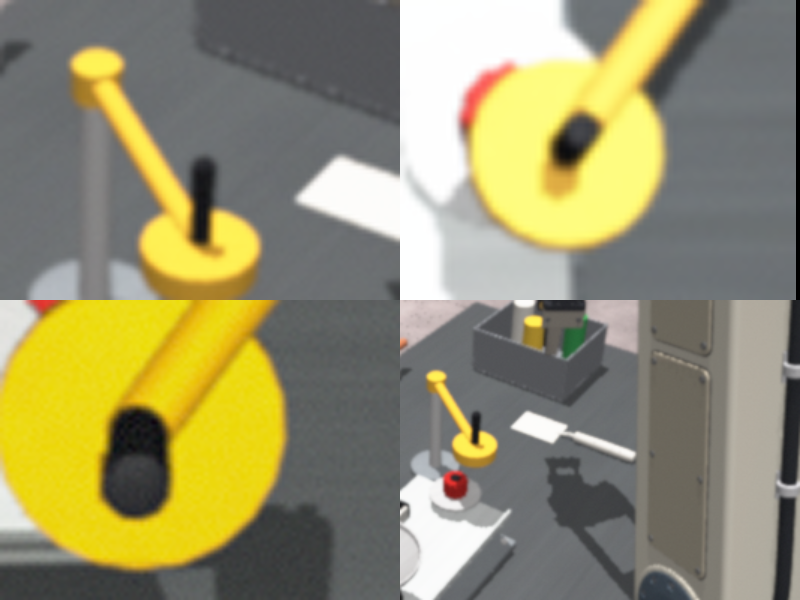

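The enlarged views put the pin tip at side (380.7,205.5), top (370.6,251.4) and wrist (313.8,231.3). The pin base is at side (380.2,224.5) and top (367.5,255.8).

```bash
python3 - <<'E'
from h import *
a=np.load("w1.npy");st=dict(tool_pos=a[:3],tcp_rot=a[3:])
T,S,W=(lambda u:ray("top",u)),(lambda u:ray("side",u)),(lambda u:ray("wrist",u,st))
print("tip",tri([T((370.6,251.4)),S((380.7,205.5)),W((313.8,231.3))]),tri([T((370.6,251.4)),S((380.7,205.5))]),tri([S((380.7,205.5)),W((313.8,231.3))]))
print("base",tri([T((367.7,255.8)),S((380.2,224.5))]))
print("hinge",tri([T((417,186)),S((354.3,180.5)),W((453,33))]))
s=manip.read_state()
for n in("side","top"):
    p=manip.camera_params(n);E=np.linalg.inv(p["cam_to_world"]);print(n,cv2.projectPoints(np.float64([s["tool_pos"]]),cv2.Rodrigues(E[:3,:3])[0],E[:3,3],p["mtx"],None)[0].ravel())
E
```

```text
tip (array([ 0.5039, -0.0918,  0.2484]), [0.001, 0.0005, 0.0007]) (array([ 0.5034, -0.0914,  0.2492]), [0.0007, 0.0007]) (array([ 0.5045, -0.0918,  0.2486]), [0.0002, 0.0002])
base (array([ 0.5013, -0.0907,  0.1975]), [0.001, 0.001])
hinge (array([ 0.6518, -0.2001,  0.2034]), [0.0018, 0.0001, 0.0018])
side [427.97023592 175.08401766]
top [476.40108197 251.48301028]
```

```bash
python3 - <<'E'
from h import *
s=cv2.imread("pics/s2.png");w=manip.snapshot("wrist")
out=np.zeros((600,800,3),np.uint8);out[:,:400]=cv2.resize(s[90:240,370:470],(400,600),interpolation=cv2.INTER_CUBIC)
out[:300,400:]=cv2.resize(w,(400,300));out[300:,400:]=cv2.resize(w[180:330,220:420],(400,300))
cv2.imwrite("pics/m3.png",out);print(manip.read_state()["gripper_width"])
E
```

```text
0.20090731739106174
```

View pics/m3.png

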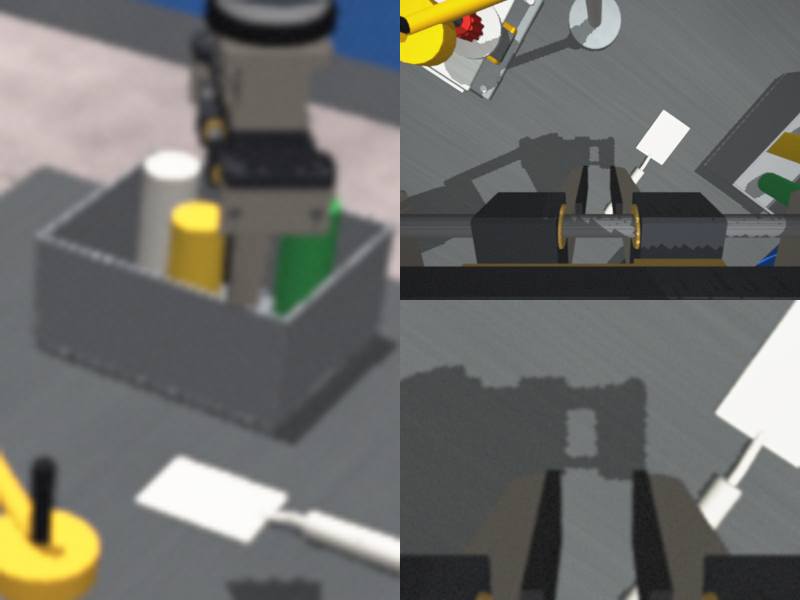

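This view explains the miss. The gap between the fingers is 177 px when open at 92 mm, which puts the fingertips about 36 mm short of the reported TCP. The side view agrees, with the tips at (430,166) instead of the predicted (428,175). The fingers therefore passed just over the pin. I'll go back and descend 36 mm lower.

Call:
{"name": "step_arm", "arguments": {
  "commands": "0 0.5 1 -1 -1;0 1.5 1 -2 -1;0 2.5 1 -3 -1;0 3.5 1 -4 -1;-0.03 4.5 1 -5 -1"
}}

```text
time_s: 4.88
tool_pos: [0.5046, -0.1326, 0.2552]
tcp_rot: [0.999, 0.048, 0.0, -0.0]
contact_force: [0.2, -0.2, -0.1]
gripper_width: 0.54
finger_force: 0.0
```

Call:
{"name": "step_arm", "arguments": {
  "commands": "-0.06 1.07 0 -1 -1;-0.06 1.07 0 -1 -1;-0.06 1.07 0 -1 -1;-0.06 1.07 0 -1 -1;-0.06 1.07 0 -1 -1"
}}

```text
time_s: 5.3
tool_pos: [0.5031, -0.0928, 0.255]
tcp_rot: [1.0, -0.001, 0.0, 0.0]
contact_force: [-0.1, 0.0, 0.8]
gripper_width: 0.9
finger_force: 0.0
```

Call:
{"name": "step_arm", "arguments": {
  "commands": "0 0 0 0 -1;0 0 0 0 -1;0 0 -0.7 0 -1;0 0 -1.4 0 -1;0 0 -1.4 0 -1"
}}

```text
time_s: 5.72
tool_pos: [0.5001, -0.0924, 0.1944]
tcp_rot: [1.0, -0.002, -0.004, -0.001]
contact_force: [-0.8, 0.3, -1.3]
gripper_width: 1.0
finger_force: 0.0
```

Call:
{"name": "step_arm", "arguments": {
  "commands": "0 0 -0.2 0 -1;0 0 -0.45 0 -1;0 0 -0.45 0 0.6;0 0 -0.45 0 0.6;0 0 -0.45 0 0.6"
}}

```text
time_s: 6.13
tool_pos: [0.5038, -0.0923, 0.1817]
tcp_rot: [1.0, -0.002, 0.001, 0.0]
contact_force: [0.1, 0.5, -0.6]
gripper_width: 0.809
finger_force: 0.0
```

Call:
{"name": "step_arm", "arguments": {
  "commands": "0 0 0 0 0.6;0 0 0 0 0.6;0 0 0 0 0.6;0 0 0 0 0.6;0 0 0 0 0.6"
}}

```text
time_s: 6.55
tool_pos: [0.5033, -0.0921, 0.181]
tcp_rot: [1.0, -0.002, 0.0, -0.0]
contact_force: [-0.8, 0.4, -0.2]
gripper_width: 0.444
finger_force: 0.0
```

Call:
{"name": "step_arm", "arguments": {
  "commands": "0 0 0 0 0.6;0 0 0 0 0.6;0 0 0 0 0.6;0 0 0 0 0.6;0 0 0 0 0.6"
}}

```text
time_s: 6.97
tool_pos: [0.5032, -0.0921, 0.1809]
tcp_rot: [1.0, -0.002, -0.0, -0.0]
contact_force: [-0.6, 0.1, -0.1]
gripper_width: 0.2
finger_force: 0.0
```

Call:
{"name": "step_arm", "arguments": {
  "commands": "-0.1 -0.2 0 0 0.6;-0.26 -0.41 0 0 0.6;-0.26 -0.41 0 0 0.6;-0.26 -0.41 0 0 0.6;-0.26 -0.41 0 0 0.6"
}}

```text
time_s: 7.38
tool_pos: [0.4928, -0.109, 0.181]
tcp_rot: [1.0, -0.002, 0.0, 0.0]
contact_force: [-0.5, -0.5, 0.3]
gripper_width: 0.202
finger_force: 0.0
```

```bash
cat >> h.py <<'E'
def lamp():
    s=manip.snapshot("side"); r=[(a.tolist(),b.tolist()) for a,b in blobs(s,(22,150,100),(32,255,255),100)]; return r
E
python3 - <<'E'
from h import *
print(lamp())
E
```

```text
[([420.1, 145.1], [413, 141, 14, 10, 106])]
```

```bash
python3 - <<'E'
from h import *
s=manip.snapshot("side");w=manip.snapshot("wrist")
out=np.zeros((600,800,3),np.uint8);out[:,:400]=cv2.resize(s[120:270,330:430],(400,600),interpolation=cv2.INTER_CUBIC)
out[:300,400:]=cv2.resize(w,(400,300));out[300:,400:]=cv2.resize(w[180:330,220:420],(400,300))
cv2.imwrite("pics/m4.png",out)
E
```

```text
(no output)
```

View pics/m4.png

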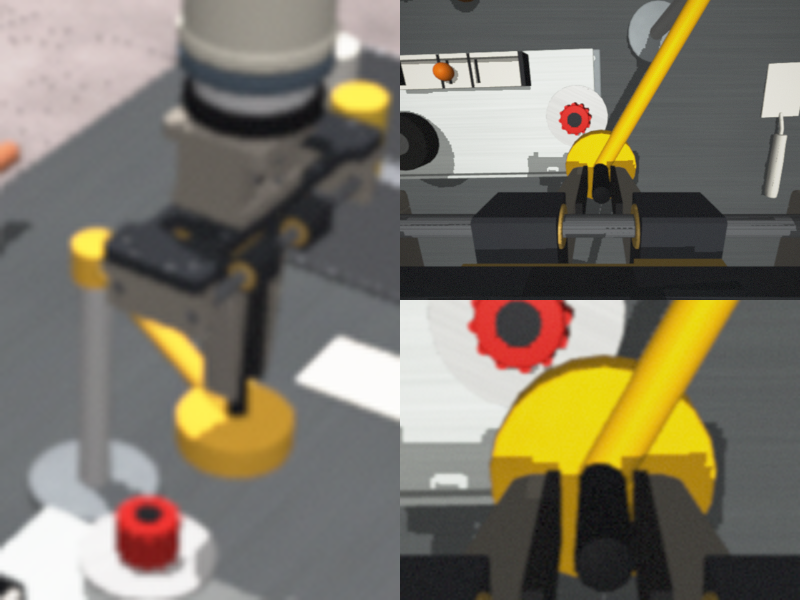

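The pin is now between the fingers and the lamp follows; the head has already shifted off the knob. I'll continue along the arc.

Call:
{"name": "step_arm", "arguments": {
  "commands": "-0.23 -0.43 0 0 0.6;-0.4 -0.88 0 1 0.6;-0.53 -1.35 0 2 0.6;-0.61 -1.82 0 3 0.6;-0.64 -2.31 0 4 0.6"
}}

```text
time_s: 7.95
tool_pos: [0.4669, -0.2013, 0.181]
tcp_rot: [0.978, 0.209, 0.0, -0.0]
contact_force: [1.1, 0.2, 0.9]
gripper_width: 0.201
finger_force: 0.3
```

Call:
{"name": "step_arm", "arguments": {
  "commands": "0.02 -0.48 0 1 0.6;0.09 -0.96 0 2 0.6;0.22 -1.43 0 3 0.6;0.39 -1.88 0 4 0.6;0.6 -2.31 0 5 0.6"
}}

```text
time_s: 8.37
tool_pos: [0.4911, -0.2941, 0.1808]
tcp_rot: [0.891, 0.455, -0.0, -0.0]
contact_force: [0.5, 1.1, -0.3]
gripper_width: 0.199
finger_force: 0.4
```

Call:
{"name": "step_arm", "arguments": {
  "commands": "0.13 -0.21 0 0 0.6;0.26 -0.41 0 0 0.6;0.4 -0.57 0 0 0.6;0.46 -0.63 0 0 0.6;0.46 -0.63 0 0 0.6"
}}

```text
time_s: 8.78
tool_pos: [0.4991, -0.3066, 0.1798]
tcp_rot: [0.893, 0.451, -0.005, -0.015]
contact_force: [-40.2, 44.3, 41.2]
gripper_width: 0.234
finger_force: 30.0
```

```bash
python3 - <<'E'
from h import *
print(lamp())
t=manip.snapshot("top");print([(a.tolist(),b.tolist()) for a,b in blobs(t,(22,150,100),(32,255,255),30)],[(a.tolist(),b.tolist()) for a,b in blobs(t,(0,180,80),(4,255,255),20)])
cv2.imwrite("pics/t5.png",t)
E
```

```text
[([417.5, 150.5], [413, 141, 11, 21, 170]), ([387.4, 183.7], [348, 178, 78, 14, 336])]
[([441.2, 222.4], [409, 179, 62, 82, 559])] [([402.0, 98.8], [397, 93, 11, 13, 116]), ([356.3, 253.3], [351, 249, 13, 8, 32])]
```

It hit the stop at 40 N or so. I'll back off, open and lift.

Call:
{"name": "step_arm", "arguments": {
  "commands": "-0.3 0.3 0 0 0.6;-0.4 0.4 0 0 0.4;-0.4 0.4 0 0 0.2;-0.4 0.4 0 0 0;-0.4 0.4 0 0 -0.2"
}}

```text
time_s: 9.3
tool_pos: [0.4945, -0.3031, 0.181]
tcp_rot: [0.892, 0.452, 0.0, 0.0]
contact_force: [0.2, -0.7, 0.6]
gripper_width: 0.467
finger_force: 0.0
```

Call:
{"name": "step_arm", "arguments": {
  "commands": "0 0 0 0 -0.2;0 0 0 0 -0.2;0 0 0.8 0 -0.2;0 0 1.6 0 -0.2;0 0 2.4 0 -0.2"
}}

```text
time_s: 9.72
tool_pos: [0.4934, -0.3026, 0.2775]
tcp_rot: [0.892, 0.452, -0.0, -0.001]
contact_force: [0.8, 0.5, -0.3]
gripper_width: 0.6
finger_force: 0.0
```

Call:
{"name": "step_arm", "arguments": {
  "commands": "0 1 0 -1 -1;0.1 2 0 -2 -1;0.2 3 0 -3 -1;0.3 4 0 -4 -1;0.3 5 0 -5 -1"
}}

```text
time_s: 10.13
tool_pos: [0.5062, -0.1011, 0.277]
tcp_rot: [0.979, 0.203, 0.0, 0.0]
contact_force: [1.0, 1.0, 0.1]
gripper_width: 0.941
finger_force: 0.0
```

```bash
python3 - <<'E'
from h import *
st=manip.read_state();w=manip.snapshot("wrist");t=manip.snapshot("top");print(st["tool_pos"],st["tcp_rot"])
np.save("w6.npy",[*st["tool_pos"],*st["tcp_rot"]]);cv2.imwrite("pics/w6.png",w);cv2.imwrite("pics/t6.png",t)
out=np.zeros((600,800,3),np.uint8);out[:300,:400]=cv2.resize(w,(400,300))
out[:300,400:]=cv2.resize(t[180:300,340:500],(400,300),interpolation=cv2.INTER_CUBIC)
out[300:]=cv2.resize(t[205:265,230:390],(800,300),interpolation=cv2.INTER_CUBIC)
cv2.imwrite("pics/m6.png",out)
for n,i in(("w",w),("t",t)):
    for c,lo,hi in(("R",(0,150,60),(4,255,255)),("O",(5,150,90),(17,255,255)),("Y",(22,150,100),(32,255,255))): print(n,c,[(a.tolist(),b.tolist()) for a,b in blobs(i,lo,hi,15)])
E
```

```text
[ 0.50619299 -0.10113948  0.27699429] [9.79125629e-01 2.03255599e-01 3.90586248e-04 1.07507747e-04]
w R [([302.8, 182.8], [289, 167, 29, 33, 551])]
w O [([174.0, 59.1], [165, 48, 19, 23, 268])]
w Y [([502.3, 203.7], [467, 90, 70, 234, 5665])]
t R [([402.0, 99.2], [396, 92, 13, 16, 154]), ([638.2, 326.8], [637, 323, 3, 8, 20])]
t O [([384.7, 102.9], [371, 99, 26, 6, 41]), ([434.6, 102.8], [407, 98, 63, 7, 87]), ([266.9, 103.9], [251, 103, 34, 2, 38]), ([306.8, 103.9], [298, 103, 18, 2, 20]), ([335.0, 103.6], [318, 103, 34, 2, 52]), ([489.9, 102.6], [481, 102, 19, 2, 31]), ([151.2, 104.6], [146, 104, 12, 2, 16]), ([171.4, 104.4], [159, 104, 25, 2, 34]), ([211.3, 104.3], [189, 104, 48, 2, 64]), ([282.7, 225.2], [279, 221, 8, 9, 54])]
t Y [([575.3, 182.9], [567, 174, 18, 20, 260])]
```

View pics/m6.png

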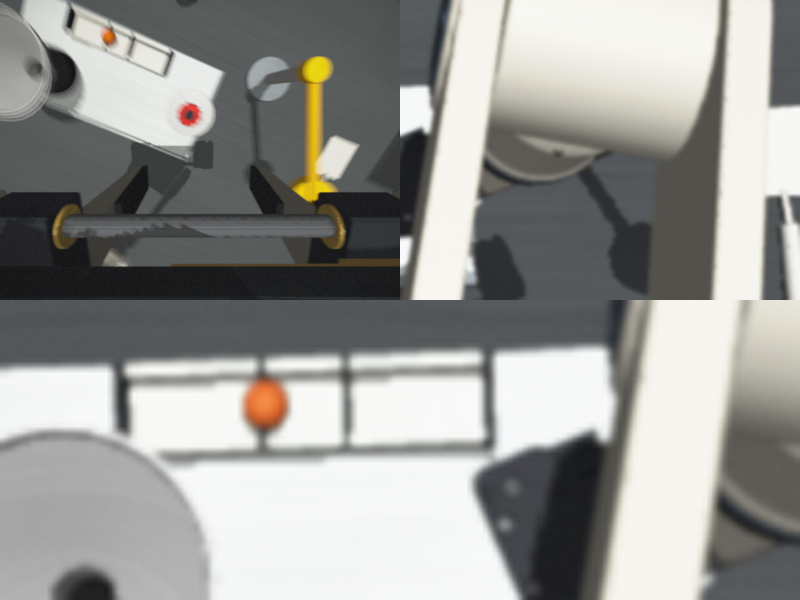

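The lamp is swung out clear of the knob. The ball is near the left mark at top (283,225), with the marks at columns 282.4 and 299.6, and the knob is at wrist (303,183). Next I'll find the knob's position.

```bash
python3 - <<'E'
from h import *
a=np.load("w6.npy");st=dict(tool_pos=a[:3],tcp_rot=a[3:])
w=cv2.imread("pics/w6.png");m=cv2.inRange(cv2.cvtColor(w,cv2.COLOR_BGR2HSV),(0,150,60),(4,255,255))
c=max(cv2.findContours(m,cv2.RETR_EXTERNAL,cv2.CHAIN_APPROX_NONE)[0],key=cv2.contourArea);(x,y),r=cv2.minEnclosingCircle(c);print(x,y,r)
print(plane("wrist",(x,y),.116,st),plane("wrist",(304,182),.122,st))
from scipy.spatial.transform import Rotation as R
print(R.from_quat(st["tcp_rot"]).as_matrix()[:2,1])
E
```

```text
303.0 183.5 17.066146850585938
[ 0.53010182 -0.07330368  0.116     ] [ 0.5325822  -0.07365222  0.122     ]
[ 0.39802545 -0.9173743 ]
```

Call:
{"name": "step_arm", "arguments": {
  "commands": "0.57 0.65 -0.6 0 -1;0.57 0.65 -1.3 0 -1;0.57 0.65 -2 0 -1;0.57 0.65 -2 0 -1;0.57 0.65 -2 0 -1"
}}

```text
time_s: 10.65
tool_pos: [0.5276, -0.0769, 0.1961]
tcp_rot: [0.978, 0.207, -0.002, -0.0]
contact_force: [-0.6, -0.1, -0.1]
gripper_width: 1.004
finger_force: 0.0
```

```bash
python3 - <<'E'
from h import *
st=manip.read_state();w=manip.snapshot("wrist");t=manip.snapshot("top");cv2.imwrite("pics/w7.png",w)
m=cv2.inRange(cv2.cvtColor(w,cv2.COLOR_BGR2HSV),(0,150,60),(4,255,255))
c=max(cv2.findContours(m,cv2.RETR_EXTERNAL,cv2.CHAIN_APPROX_NONE)[0],key=cv2.contourArea);(x,y),r=cv2.minEnclosingCircle(c);print(x,y,r,cv2.boundingRect(c))
print(st["tool_pos"],plane("wrist",(x,y),.118,st))
print([(a.tolist(),b.tolist()) for a,b in blobs(t,(5,150,90),(17,255,255),15) if a[1]>200])
E
```

```text
321.4960021972656 228.08399963378906 24.33651351928711 (299, 204, 46, 49)
[ 0.52764184 -0.07693823  0.19605067] [ 0.53189816 -0.07791797  0.118     ]
[([282.7, 225.2], [279, 221, 8, 9, 54])]
```

Call:
{"name": "step_arm", "arguments": {
  "commands": "0.08 -0.02 -0.8 0 -1;0.08 -0.02 -1.6 0 -1;0.08 -0.02 -2.4 0 -1;0.08 -0.02 -3 0 -1;0.08 -0.02 -3.2 0 -1"
}}

```text
time_s: 11.17
tool_pos: [0.5309, -0.0778, 0.0675]
tcp_rot: [0.979, 0.206, -0.001, -0.0]
contact_force: [-0.6, -0.6, 0.7]
gripper_width: 0.998
finger_force: 0.0
```

Call:
{"name": "step_arm", "arguments": {
  "commands": "0 0 0 0 1;0 0 0 0 1;0 0 0 0 1;0 0 0 0 1;0 0 0 0 1"
}}

```text
time_s: 11.58
tool_pos: [0.5328, -0.0775, 0.0704]
tcp_rot: [0.978, 0.206, 0.001, 0.0]
contact_force: [-0.5, 0.5, 1.0]
gripper_width: 0.662
finger_force: 0.0
```

Call:
{"name": "step_arm", "arguments": {
  "commands": "0 0 0 0 1;0 0 0 0 1;0 0 0 0 1;0 0 0 0 1;0 0 0 0 1"
}}

```text
time_s: 12.0
tool_pos: [0.532, -0.0778, 0.0691]
tcp_rot: [0.978, 0.207, 0.0, 0.0]
contact_force: [1.1, -2.8, 0.8]
gripper_width: 0.385
finger_force: 30.0
```

The knob is gripped (35 mm). Pressing down in small steps.

Call:
{"name": "step_arm", "arguments": {
  "commands": "0 0 -0.04 0 1;0 0 -0.08 0 1;0 0 -0.12 0 1;0 0 -0.12 0 1;0 0 -0.12 0 1"
}}

```text
time_s: 12.42
tool_pos: [0.5322, -0.079, 0.0651]
tcp_rot: [0.978, 0.207, 0.0, 0.001]
contact_force: [-3.6, -11.3, 12.3]
gripper_width: 0.382
finger_force: 30.2
```

Call:
{"name": "step_arm", "arguments": {
  "commands": "0 0 -0.02 0 1;0 0 -0.02 0 1;0 0 -0.02 0 1;0 0 -0.02 0 1;0 0 -0.02 0 1"
}}

```text
time_s: 12.83
tool_pos: [0.5322, -0.0792, 0.0646]
tcp_rot: [0.978, 0.207, 0.0, 0.001]
contact_force: [-3.5, -10.8, 15.1]
gripper_width: 0.379
finger_force: 30.2
```

Call:
{"name": "step_arm", "arguments": {
  "commands": "0 -0.02 0 0 1;0 -0.02 0 0 1;0 -0.02 0 0 1;0 -0.02 0 0 1;0 -0.02 0 0 1"
}}

```text
time_s: 13.25
tool_pos: [0.5322, -0.0792, 0.0646]
tcp_rot: [0.978, 0.206, 0.0, 0.001]
contact_force: [-3.9, -6.9, 15.6]
gripper_width: 0.384
finger_force: 30.2
```

Call:
{"name": "step_arm", "arguments": {
  "commands": "0 0 0 0 1;0 0 0 0 1;0 0 0 0 1;0 0 0 0 1;0 0 0 0 1"
}}

```text
time_s: 13.67
tool_pos: [0.5322, -0.0792, 0.0646]
tcp_rot: [0.978, 0.206, 0.0, 0.001]
contact_force: [-3.7, -7.2, 15.6]
gripper_width: 0.384
finger_force: 30.2
```

Call:
{"name": "step_arm", "arguments": {
  "commands": "0 0 0 0 1;0 0 0 0 1;0 0 0 0 1;0 0 0 0 1;0 0 0 0 1"
}}

```text
time_s: 14.08
tool_pos: [0.5322, -0.0792, 0.0646]
tcp_rot: [0.978, 0.206, 0.0, 0.001]
contact_force: [-4.6, -6.2, 15.0]
gripper_width: 0.384
finger_force: 30.2
```

```bash
cat >> h.py <<'E'
def ball(save=None):
    w=manip.snapshot("wrist");t=manip.snapshot("top");r=[]
    r=[[(a.tolist(),b.tolist()) for a,b in blobs(i,(5,150,90),(17,255,255),15) if n=="w" or a[1]>200] for n,i in(("w",w),("t",t))]
    if save:
        out=np.zeros((600,800,3),np.uint8);out[:300]=cv2.resize(t[205:265,230:390],(800,300),interpolation=cv2.INTER_CUBIC)
        out[300:]=cv2.resize(w[0:150,0:400],(800,300),interpolation=cv2.INTER_CUBIC);cv2.imwrite(save,out);cv2.imwrite("pics/wl.png",w);cv2.imwrite("pics/tl.png",t)
    return r
E
python3 - <<'E'
from h import *
print(ball("pics/b8.png"))
E
```

```text
[[([67.2, 45.1], [40, 19, 56, 54, 2256])], [([290.6, 225.2], [287, 221, 8, 9, 53])]]
```

View pics/b8.png

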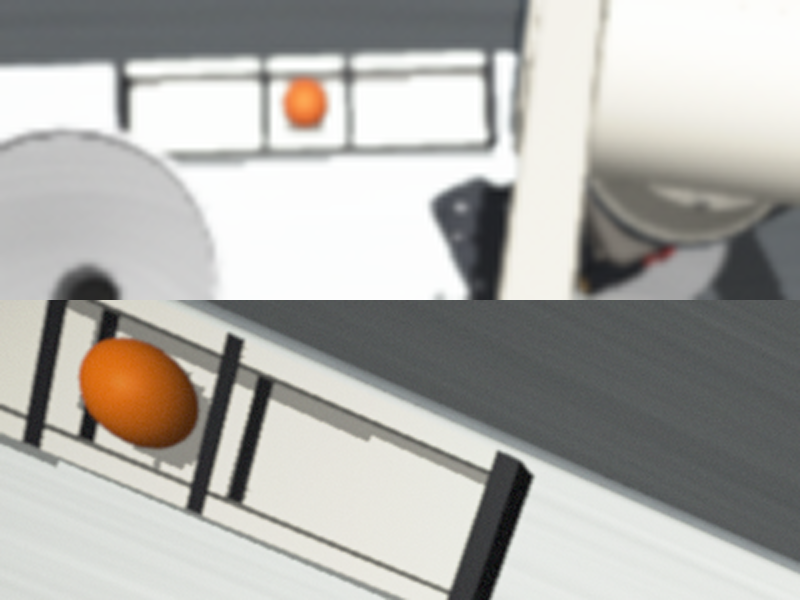

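The ball sits between the marks: top column 305 in the crop, marks at 266 and 349 (middle 307.5), so it is about 1 mm off. I'll confirm it has settled.

Call:
{"name": "step_arm", "arguments": {
  "commands": "0 0 0 0 1;0 0 0 0 1;0 0 0 0 1;0 0 0 0 1;0 0 0 0 1"
}}

```text
time_s: 14.6
tool_pos: [0.5322, -0.0792, 0.0646]
tcp_rot: [0.978, 0.206, 0.0, 0.001]
contact_force: [-3.5, -7.7, 15.0]
gripper_width: 0.378
finger_force: 30.2
```

Call:
{"name": "step_arm", "arguments": {
  "commands": "0 0 0 0 1;0 0 0 0 1;0 0 0 0 1;0 0 0 0 1;0 0 0 0 1"
}}

```text
time_s: 15.02
tool_pos: [0.5322, -0.0792, 0.0646]
tcp_rot: [0.978, 0.206, 0.0, 0.001]
contact_force: [-4.0, -6.9, 15.7]
gripper_width: 0.382
finger_force: 30.2
```

Call:
{"name": "step_arm", "arguments": {
  "commands": "0 0 0 0 1;0 0 0 0 1;0 0 0 0 1;0 0 0 0 1;0 0 0 0 1"
}}

```text
time_s: 15.43
tool_pos: [0.5322, -0.0792, 0.0646]
tcp_rot: [0.978, 0.206, 0.0, 0.001]
contact_force: [-2.9, -6.8, 15.0]
gripper_width: 0.382
finger_force: 30.2
```

```bash
python3 - <<'E'
from h import *
print(ball())
t=cv2.imread("pics/tl.png");g=cv2.cvtColor(t,cv2.COLOR_BGR2GRAY).astype(int)
for v in(220,222,230,232): print(v,g[v,276:306].tolist())
E
```

```text
[[([67.0, 45.1], [40, 19, 56, 54, 2255])], [([290.6, 225.2], [287, 221, 8, 9, 53])]]
220 [177, 177, 176, 170, 164, 142, 102, 102, 150, 170, 171, 160, 149, 146, 146, 148, 151, 157, 164, 172, 174, 166, 136, 101, 121, 164, 181, 184, 184, 183]
222 [252, 252, 252, 252, 250, 237, 166, 158, 239, 250, 244, 211, 171, 162, 163, 163, 158, 160, 194, 237, 249, 249, 223, 156, 195, 244, 251, 252, 252, 252]
230 [254, 254, 254, 254, 253, 244, 177, 165, 245, 252, 246, 216, 176, 155, 148, 146, 152, 165, 210, 248, 253, 253, 243, 182, 184, 247, 253, 254, 254, 254]
232 [254, 254, 254, 254, 253, 249, 203, 186, 245, 253, 253, 252, 249, 247, 247, 247, 247, 248, 251, 253, 253, 253, 241, 186, 201, 247, 253, 253, 253, 253]
```

```bash
python3 -c "
from station import manip
print(manip.finish_job())"
```

```text
the job is handed in; nothing more can be done
None
```

The job is handed in: the lamp is swung out to its stop, the knob is held down with about 15 N, and the ball is at rest within about 1 mm of centre. Pressing alone centred the ball, so I did not turn the knob; the first lamp pass missed because the fingertips sit about 36 mm behind the reported TCP, and reaching the stop on the second pass gave a brief wrist-force peak of about 73 N.

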